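# Ready the spice mill: lock the hopper collar, fit the nested lids, lift off the outer lid

### The arm

A 7-joint arm with a two-finger parallel gripper is mounted at the origin on the work surface. World frame = base frame: x ahead of the robot, y to its left, z up, the work surface at z = 0. Lengths are in m, angles in rad, forces in N, time in s.
With the tool pointing down it reaches from about 0.4 to 0.875 m from the base axis. Payload 19.3 kg.
Tool frame: the origin (TCP) lies at the very end of the fingers, on their centre line; the grasp point (between the pads) lies 19 mm behind it; z points along the fingers, y is the direction in which the jaws open and shut (so a half turn about z gives the same grasp; the last joint's range is limited). The gripper opens to 85 mm and grips with 20 to 120 N. Pads are 22 mm wide; open, the fingers measure 114 mm over their backs; the gripper's body (76 mm by 85 mm) begins 54 mm behind the grasp point. The pads swing forward as they close: fully open they stand 13 mm farther back than shut.
Start: joints at [-0.07, 0.521, -0.036, 1.599, 0.021, 1.021, -0.113], TCP at [0.625, -0, 0.231] pointing down, gripper open.
Joint ranges: [-2.91, 2.91], [-0.3, 2.13], [-1.5, 1.42], [0.17, 2.43], [-1.26, 4.41], [0.16, 1.93], [-2.52, 2.52]. Speed limits (rad/s): [1.89, 1.89, 2.39, 2.39, 3.01, 3.01, 3.01].

### API

Orientations are given as [roll, pitch, yaw] about the fixed x, y, z axes, in that order (R = Rz(yaw) Ry(pitch) Rx(roll)).
In Python, from workcell import bot gives the robot as it stands.
- The arm moves only by the tool carry_out, never from a script. Its argument "targets" is a list of rows, each a list of 7 numbers: the shift along the tool's x, y, z in mm, then the turn, a rotation vector about the tool's x, y, z in units of 6 degrees (1.0 is 6 degrees), then the closure in counts, from 0 (fully open) to 255 (shut). A call has 1 to 5 rows; each row shifts and turns the commanded pose from where the row before left it, along the tool's axes as they then stand; what a row does not reach is not made up. A row lasts 1/12 s, in which the tool goes at most 41.7 mm and 7.16 degrees, less where a joint would pass 70% of its speed; a pose out of reach is approached as far as the arm can. A call is refused whole if a number of a shift passes 41.7 or a number of a turn 1, either way. A call with a gripper value outside its range is refused whole. The fingers move at their own pace and stop on an object; "force" is the grip in N (left out, the last holds). Time passes only in rows, so rows that do not move let the fingers close. It gives the time, the measured TCP pose, the force and the opening at its end, in the units of the state.
- bot.observe(): the state, without advancing time (a new reading comes with each control period).
- bot.grab_frame(name): name is "scene" or "side" or "wrist"; returns a dict with "color" (400x640x3 uint8, red, green, blue), "z_map" (400x640 float32, m along the optical axis (not along the pixel's ray), 0 where there is no reading), "K" (3x3 intrinsics, pixels), "k1" (the pictures are not rectified: a ray, as slopes to the right and down, at radius r is drawn at 1 + k1 r^2 times it, then the intrinsics apply), "cam_to_world" (4x4, takes a point from camera to world coordinates); the wrist camera has in their place "T_tool_cam" (4x4, takes a point from camera to tool coordinates, whose origin is the TCP and whose axes are the flange's). Camera axes: x right, y down, z forward; pixel columns grow to the right and rows downward; lengths in m; the calibration is good to about 2 mm. A picture is of the moment at which its call begins: read the wrist's pose just before it.
- bot.job_done(): hands the job in, once; it reports no verdict.
The state is a dict: "clock": time; "qpos": joint angles; "qd": joint speeds; "joint_efforts": joint torques, N m; "position": TCP position; "tool_rot": TCP orientation; "force": force on the tool from outside, world axes, zero at the start; "moment": the same for the moment, N m; "grip_width": finger opening in m.
Only numpy, scipy, OpenCV 4.12 (cv2) and the standard library are available. Lean on these libraries where they do the work, as an engineer would, in place of code of your own. Each camera call takes 0.05 s, during which the arm holds its last target. There are 200 camera calls.

### The job

Get the spice mill ready for feeding: first turn the black lock collar at the foot of its hopper clockwise (seen from above) all the way, until the lug by the front lines up with the raised mark on the mill's front edge. Then bring the nested pair of lids over together, outer lid still sitting on the inner one, lower the pair gently into the hopper mouth until it is fully seated and let go of it; then lift only the outer lid by itself straight up, leaving the inner lid seated and undisturbed. Finish while still holding the outer lid, level and still in the gripper, about a hand's breadth above the inner lid, and leave everything else on the shelf where it stands.

Things in the scene. Friction and masses are not known exactly. Their poses are not given: they have to be found in the camera images.
- mill: electric spice mill, fixed: white box body 170 (x) x 130 (y), its deck 104 above the shelf, steel hopper on top (all sizes in mm). Origin on the vertical hopper axis at shelf height, +z up. The front (steel catch drawer below; raised mark at the top front edge, on the centre line, 82 to 96 from the axis) faces the body's -x; the body spans x = -96 to +82.
- hopper_rim (a point): centre of the hopper mouth at the rim, 170 above the shelf. The open neck is a straight round tube, outside diameter 62, inside 56, straight and 23 deep from the rim; below that the hopper widens outside to diameter 88 at 44 below the rim.
- collar (a joint): angle in rad of the black lock collar, a ring of outside diameter 102, 108 to 124 above the shelf, captive round the hopper foot, turning about the hopper axis. Grows clockwise seen from above; 0 fully open, 0.9 the end stop = locked, lug A pointing along the mill's -x at the mark. Needs about 0.2 N m (3 N at a lug); stays where left.
- lug_a (a point): top centre of lug A, which comes to the mark; 66 from the hopper axis. Lugs A and B are alike: radial blocks 12 wide, 48 to 78 out from the axis, 108.5 to 130.5 above the shelf (4.5 clear of the deck). Seen from the axis, lug A lies in direction mill yaw + pi + 0.9 - collar angle (rad, counter-clockwise from world x).
- lug_b (a point): top centre of lug B, the same block opposite lug A.
- inner_lid: loose steel inner lid, 130 g, standing on its plug on the shelf, the outer lid on it. Round about z (up); origin: centre of the plug's underside. Plug diameter 51, z 0 to 16, foot bevelled to 45; flange diameter 66, z 16 to 28, the widest part, gripped to carry both lids; boss diameter 47, z 28 to 33, topped by a slit rubber feed membrane.
- lid_seat (a point): on the inner lid's axis at the flange's underside, 16 above its origin. Seated, the plug is in the hopper neck and the flange rests on the rim, so this point meets hopper_rim.
- lid_shoulder (a point): on the inner lid's axis at the flange's top face, 28 above its origin, where the outer lid's skirt rests.
- outer_lid: loose outer lid, 70 g: a steel cap over the inner lid's boss, its skirt resting on the flange, held by weight alone. Origin: centre of the skirt's lower edge, z up. Skirt diameter 58, wall 3, z 0 to 14 (closed flat top at 14); wooden knob in the middle: stem diameter 14, z 14 to 18, head diameter 22, z 18 to 31.
- outer_knob (a point): middle of the knob head, 24.5 above the outer lid's origin.
- dabba: closed round steel spice box (masala dabba), diameter 186, 89 high with its knob (mm); stands loose on the shelf, not to be disturbed; origin at the centre of its underside
- grater: flat white ceramic ginger grater, 85 x 190, 15 high (mm); stands loose on the shelf, not to be disturbed; origin at the centre of its underside
- squeezer: yellow plastic lemon squeezer lying flat, 80 x 200, 55 high (mm); stands loose on the shelf, not to be disturbed; origin at the centre of its underside
- katoris: stack of three nested small steel bowls, diameter 82, 54 high (mm); stands loose on the shelf, not to be disturbed; origin at the centre of its underside
- spoon_rest: round wooden spoon rest, diameter 92, with a wooden spoon lying on it along its +y axis to 175 from the origin, 26 high (mm); stands loose on the shelf, not to be disturbed; origin at the centre of its underside
- salt_jar: closed glass salt jar with a steel lid, diameter 62, 84 high (mm); stands loose on the shelf, not to be disturbed; origin at the centre of its underside
- tumbler: empty steel tumbler, diameter 68 at the rim, 85 high (mm); stands loose on the shelf, not to be disturbed; origin at the centre of its underside
Mind the look-alikes: they are no part of the job. What is shaped like the mill but orange is not meant.

How it is judged:
On the way, in this order (a step that is already met when the one before it is completed fails the run):
1. the collar is turned to its locked mark, the lids not yet on the hopper (value of joint collar above 0.83 rad and distance between lid_seat and hopper_rim above 0.05 m), for 0.2 s.
2. the nested pair is seated in the locked hopper, the outer lid still on the inner one, and let go (value of joint collar above 0.83 rad and distance between lid_seat and hopper_rim below 0.005 m and angle between inner_lid's own z axis and vertical below 0.07 rad and distance between outer_lid and lid_shoulder below 0.006 m and contact force between the fingers and inner_lid below 0.2 N and contact force between the fingers and outer_lid below 0.2 N and linear speed of inner_lid below 0.03 m/s), for 0.2 s.
At the end, for the whole second after the job is handed in: Collar within 4 degrees of its stop; inner lid untouched in the hopper, flange underside within 5 mm of the rim centre, tilt under 4 degrees; outer lid held still by the fingers alone, tilt under 17 degrees, lower edge 62 to 200 mm above the hopper rim and within 80 mm of its axis (value of joint collar above 0.83 rad and distance between lid_seat and hopper_rim below 0.005 m and angle between inner_lid's own z axis and vertical below 0.07 rad and z of outer_lid in the frame of hopper_rim between 0.062 and 0.2 m and horizontal distance between outer_lid and hopper_rim below 0.08 m and angle between outer_lid's own z axis and vertical below 0.3 rad and contact force between the fingers and outer_lid above 0.5 N and contact force between outer_lid and inner_lid below 0.05 N and contact force between outer_lid and mill below 0.05 N and contact force between the fingers and inner_lid below 0.2 N and linear speed of outer_lid below 0.05 m/s); the arm keeps its last pose, push and grip.
It fails at once if the lids are parted (by 12 mm or more) while the inner lid is not seated on the hopper (distance between outer_lid and lid_shoulder above 0.012 m and distance between lid_seat and hopper_rim above 0.006 m).
It fails at once if the inner lid is jerked, tipped or gripped while the outer lid is off it (distance between outer_lid and lid_shoulder above 0.012 m and (linear speed of inner_lid above 0.06 m/s or angle between inner_lid's own z axis and vertical above 0.09 rad or contact force between the fingers and inner_lid above 1 N)).
It fails at once if the lids are dropped onto the hopper (faster than 0.35 m/s at the rim) (distance between lid_seat and hopper_rim below 0.03 m and linear speed of inner_lid above 0.35 m/s).
It fails at once if a bystander is pushed by more than 20 mm or tipped by more than 0.3 rad (distance of any of dabba, grater, squeezer, katoris, spoon_rest, salt_jar, tumbler from where it was at the start of the episode above 0.02 m or angle between any of dabba, grater, squeezer, katoris, spoon_rest, salt_jar, tumbler's own z axis and vertical above 0.3 rad).
It also fails if it takes over 72 s, if anything falls off the work surface, if the arm or the gripper's body presses on something with over 40 N, if the wrist force passes 120 N, or if a joint passes its speed limit or range.

## Working session

There is one attempt and no reset: what is moved stays moved. The work goes in short steps, Python scripts to look and compute and a tool call to move; the robot and the scene stay as the last step left them, time stands still between calls to the robot, and variables do not carry over. Pictures are saved under pics/ and viewed, about 8 in all and at most 12, crops included, and the job is handed in when it is done.

Besides the shell and the picture viewer there is one more tool, called after "Emit:" as name(argument=value, ...) on one line, values as JSON. carry_out: Moves the arm, as the interface text tells. Its arguments: {"type":"object","properties":{"targets":{"type":"array","items":{"type":"array","items":{"type":"number"}}},"force":{"type":"number"}},"required":["targets"]}

```bash
mkdir -p pics; cat > h.py <<'E'
import numpy as np, cv2
from workcell import bot
def pts(f,T=None):
    "world points per pixel from depth"
    h,w=f["z_map"].shape
    u,v=np.meshgrid(np.arange(w),np.arange(h))
    K=f["K"].copy().astype(float); k=float(f["k1"])
    n=cv2.undistortPoints(np.stack([u,v],-1).reshape(-1,1,2).astype(np.float64),K,np.array([k,0,0,0,0.])).reshape(h,w,2)
    z=f["z_map"]
    P=np.dstack([n[...,0]*z,n[...,1]*z,z,np.ones_like(z)])
    T=f["cam_to_world"] if T is None else T
    W=(P@np.asarray(T).T)[...,:3]; W[z<=0]=np.nan
    return W
def save(n,f): cv2.imwrite(f"pics/{n}.png",np.ascontiguousarray(f["color"][...,::-1]))
E
python3 - <<'E'
from h import *
s=bot.observe(); print({k:np.round(v,3).tolist() for k,v in s.items()})
for n in("scene","side"):
    f=bot.grab_frame(n); save(n+"0",f); np.savez(n+"0.npz",**f)
    print(n,f["K"].tolist(),f["k1"],np.round(f["cam_to_world"],3).tolist())
E
```

```text
{'clock': 0.0, 'qpos': [-0.07, 0.522, -0.036, 1.6, 0.021, 1.021, -0.113], 'qd': [-0.001, -0.001, -0.0, 0.001, 0.001, 0.0, -0.001], 'joint_efforts': [-0.004, -92.711, 1.978, -36.993, 0.018, 0.008, -0.0], 'position': [0.625, -0.0, 0.231], 'tool_rot': [-3.14, 0.0, 1.571], 'force': [-0.017, -1.261, -0.731], 'moment': [0.037, 0.02, -0.031], 'grip_width': 0.085}
scene [[493.4372052462057, 0.0, 320.8645422536392], [0.0, 493.4372052462057, 201.31019177049714], [0.0, 0.0, 1.0]] -0.10079264703273051 [[-0.602, 0.647, -0.468, 1.19], [0.799, 0.491, -0.348, 0.49], [0.005, -0.583, -0.812, 1.311], [0.0, 0.0, 0.0, 1.0]]
side [[435.0483679204451, 0.0, 315.1456723849092], [0.0, 435.0483679204451, 200.33445751670956], [0.0, 0.0, 1.0]] 0.011807194045239762 [[0.923, -0.287, 0.258, 0.204], [-0.385, -0.719, 0.579, -0.703], [0.019, -0.633, -0.774, 1.066], [0.0, 0.0, 0.0, 1.0]]
```

View pics/scene0.png

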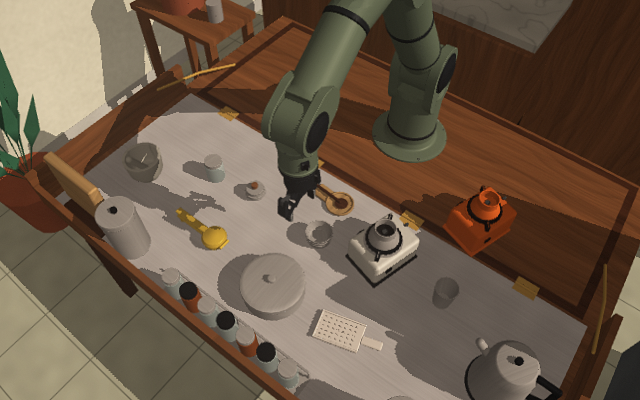

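View pics/side0.png

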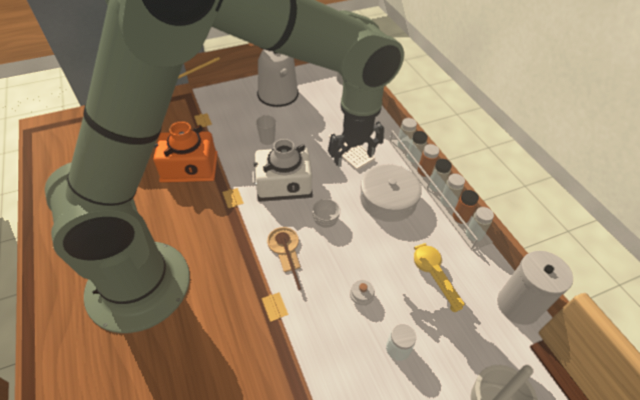

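Scene: white mill near (385,240), lid pair with brown knob at (254,188), tumbler (446,292). Side: mill at (284,168), lids at (363,291). I'll measure from depth.

```bash
python3 - <<'E'
from h import *
from scipy import optimize
def circ(p):
    r=optimize.least_squares(lambda a:np.hypot(p[:,0]-a[0],p[:,1]-a[1])-a[2],[*p.mean(0)[:2],.03],loss='soft_l1',f_scale=.002); return np.round(r.x,4)
ims=[]
for n,(u,v),(a,b) in(("scene",(385,240),(254,188)),("side",(284,168),(363,291))):
    f=dict(np.load(n+"0.npz")); W=pts(f)
    print(n,"pix",W[v,u].round(3),W[b,a].round(3))
    for nm,(x,y),r,bands in(("mill",(u,v),50,[(.164,.175),(.120,.134),(.100,.1075)]),("lid",(a,b),22,[(.055,.063),(.039,.045),(.025,.031),(-.02,.003)])):
        S=W[y-r:y+r,x-r:x+r].reshape(-1,3); S=S[~np.isnan(S[:,2])]
        for lo,hi in bands:
            q=S[(S[:,2]>lo)&(S[:,2]<hi)]
            if len(q)>5: print(nm,lo,hi,len(q),"min",q.min(0).round(3),"max",q.max(0).round(3),"med",np.median(q,0).round(4),"circ",circ(q))
    c=f["color"][...,::-1]
    ims.append(np.hstack([cv2.resize(c[v-50:v+50,u-50:u+50],(400,400),interpolation=cv2.INTER_CUBIC),cv2.resize(c[b-25:b+25,a-25:a+25],(400,400),interpolation=cv2.INTER_CUBIC)])[:, :])
cv2.imwrite("pics/c0.png",cv2.resize(np.vstack(ims),(600,600)))
E
```

```text
scene pix [0.523 0.213 0.156] [ 0.554 -0.25   0.056]
mill 0.164 0.175 103 min [0.463 0.165 0.164] max [0.528 0.226 0.175] med [0.4949 0.1962 0.1684] circ [0.4975 0.1957 0.0294]
mill 0.12 0.134 398 min [0.421 0.143 0.12 ] max [0.572 0.249 0.134] med [0.5237 0.2141 0.1262] circ [0.4941 0.1945 0.0478]
mill 0.1 0.1075 814 min [0.4   0.119 0.1  ] max [0.586 0.278 0.107] med [0.5217 0.2178 0.1037] circ [0.4908 0.1915 0.0725]
lid 0.055 0.063 21 min [ 0.536 -0.268  0.055] max [ 0.554 -0.248  0.062] med [ 0.5454 -0.2577  0.0587] circ [ 0.5455 -0.2568  0.0079]
lid 0.039 0.045 122 min [ 0.518 -0.284  0.039] max [ 0.573 -0.23   0.045] med [ 0.5475 -0.2511  0.0422] circ [ 0.5443 -0.2589  0.0218]
lid 0.025 0.031 40 min [ 0.517 -0.288  0.025] max [ 0.576 -0.227  0.031] med [ 0.5626 -0.24    0.0279] circ [ 0.5443 -0.2588  0.0296]
lid -0.02 0.003 1229 min [ 0.408 -0.41  -0.01 ] max [ 0.632 -0.173  0.003] med [ 5.209e-01 -2.919e-01 -2.000e-04] circ [ 0.5245 -0.2844  0.0713]
side pix [0.479 0.148 0.127] [ 0.54  -0.27   0.053]
mill 0.164 0.175 106 min [0.466 0.158 0.164] max [0.527 0.227 0.174] med [0.4973 0.1922 0.169 ] circ [0.4964 0.1922 0.0293]
mill 0.12 0.134 346 min [0.422 0.14  0.12 ] max [0.569 0.243 0.134] med [0.4833 0.1679 0.1261] circ [0.4979 0.1984 0.0496]
mill 0.1 0.1075 650 min [0.4   0.115 0.1  ] max [0.582 0.269 0.107] med [0.456  0.1682 0.1041] circ [0.4944 0.2011 0.0734]
lid 0.055 0.063 50 min [ 0.535 -0.271  0.055] max [ 0.556 -0.251  0.063] med [ 0.5448 -0.2611  0.0596] circ [ 0.5445 -0.261   0.0078]
lid 0.039 0.045 243 min [ 0.516 -0.289  0.039] max [ 0.574 -0.234  0.045] med [ 0.5405 -0.2644  0.0427] circ [ 0.5454 -0.2593  0.0224]
lid 0.025 0.031 80 min [ 0.512 -0.293  0.025] max [ 0.577 -0.231  0.031] med [ 0.5275 -0.2798  0.0283] circ [ 0.5452 -0.2602  0.0312]
lid -0.02 0.003 1067 min [ 0.477 -0.323 -0.005] max [ 0.642 -0.163  0.003] med [ 0.5596 -0.2382  0.001 ] circ [ 0.5564 -0.2458  0.0563]
```

View pics/c0.png

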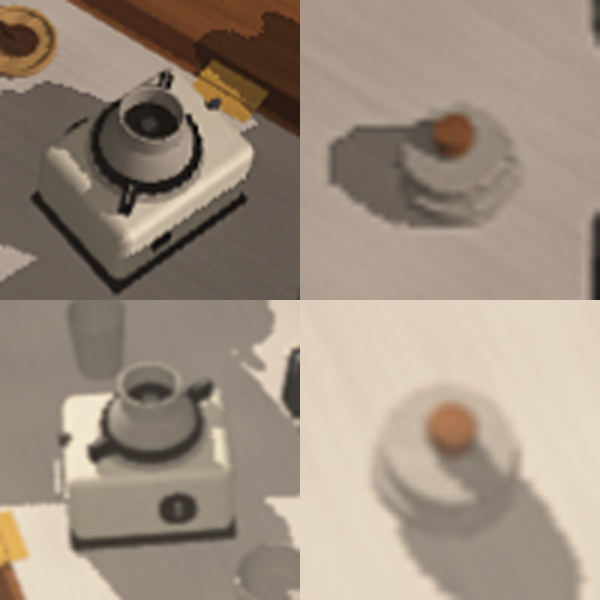

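Crops: mill with hopper, lugs at upper right/lower left of the hopper (scene crop (165,80), (128,198)); lids nested with knob. Now deck rectangle, lugs and mark.

```bash
python3 - <<'E'
from h import *
C=np.array([.4968,.194])
D=[];
for n,(u,v) in(("scene",(385,240)),("side",(284,168))):
    f=dict(np.load(n+"0.npz")); W=pts(f); c=f["color"].astype(int)
    r=60
    S=W[v-r:v+r,u-r:u+r].reshape(-1,3); G=c[v-r:v+r,u-r:u+r].reshape(-1,3).sum(1)
    d=S[:,:2]-C; R=np.hypot(*d.T); A=np.degrees(np.arctan2(d[:,1],d[:,0]))
    m=(S[:,2]>.112)&(S[:,2]<.137)&(R>.055)&(R<.085)
    for sel in (A[m]>0,A[m]<=0):
        q=S[m][sel]; 
        if len(q)>3: print(n,"lug",len(q),"ang",np.median(A[m][sel]).round(1),"R",R[m][sel].min().round(3),R[m][sel].max().round(3),"zmax",q[:,2].max().round(4),"mean",q.mean(0).round(4))
    k=(S[:,2]>.098)&(S[:,2]<.109)&(R<.13); D.append(S[k])
    m=(S[:,2]>.1055)&(S[:,2]<.116)&(R>.08)&(R<.11)
    print("markcand",np.c_[S[m],R[m],A[m],G[m]].round(3)[:25].tolist())
D=np.vstack(D)
rect=cv2.minAreaRect((D[:,:2]*1000).astype(np.float32)); print(rect, cv2.boxPoints(rect).round(0).tolist())
for ang in range(0,90,3):
    a=np.radians(ang); e=np.array([np.cos(a),np.sin(a)]); g=np.array([-e[1],e[0]])
    p=(D[:,:2]-C)@np.c_[e,g]; lo,hi=np.percentile(p,1.5,axis=0),np.percentile(p,98.5,axis=0)
    if ang%3==0: print(ang,(lo*1000).round(),(hi*1000).round(),((hi-lo).prod()*1e6).round())
E
```

```text
scene lug 55 ang 19.7 R 0.055 0.08 zmax 0.1364 mean [0.5563 0.2194 0.1262]
scene lug 25 ang -164.0 R 0.056 0.079 zmax 0.1347 mean [0.4321 0.175  0.13  ]
markcand [[0.41, 0.176, 0.106, 0.089, -168.029, 489.0], [0.412, 0.177, 0.106, 0.086, -168.811, 503.0], [0.411, 0.18, 0.107, 0.087, -170.653, 511.0], [0.409, 0.182, 0.106, 0.089, -172.216, 509.0], [0.414, 0.182, 0.107, 0.083, -171.6, 511.0], [0.413, 0.185, 0.108, 0.084, -173.519, 510.0], [0.414, 0.216, 0.106, 0.086, 165.003, 190.0], [0.415, 0.22, 0.11, 0.086, 162.728, 150.0], [0.411, 0.221, 0.107, 0.09, 162.33, 155.0], [0.412, 0.225, 0.112, 0.09, 160.147, 172.0], [0.419, 0.216, 0.107, 0.081, 164.202, 357.0], [0.416, 0.221, 0.108, 0.085, 161.605, 122.0], [0.416, 0.224, 0.11, 0.086, 159.889, 173.0], [0.419, 0.223, 0.107, 0.083, 159.892, 280.0], [0.42, 0.227, 0.107, 0.083, 156.874, 522.0], [0.424, 0.233, 0.107, 0.082, 152.07, 516.0], [0.426, 0.237, 0.108, 0.083, 148.769, 518.0], [0.43, 0.24, 0.106, 0.081, 145.389, 518.0], [0.44, 0.252, 0.108, 0.081, 134.229, 523.0], [0.434, 0.259, 0.107, 0.09, 134.111, 523.0], [0.441, 0.256, 0.108, 0.084
[... 1950 characters left out ...]
31607.0
27 [-92. -86.] [86. 91.] 31614.0
30 [-92. -86.] [86. 93.] 31685.0
33 [-91. -86.] [85. 93.] 31497.0
36 [-90. -86.] [84. 94.] 31355.0
39 [-88. -86.] [83. 94.] 30871.0
42 [-87. -86.] [82. 94.] 30297.0
45 [-85. -86.] [80. 94.] 29663.0
48 [-83. -85.] [79. 93.] 28891.0
51 [-81. -84.] [77. 93.] 27960.0
54 [-78. -83.] [74. 92.] 26803.0
57 [-76. -82.] [73. 92.] 25839.0
60 [-74. -81.] [70. 91.] 24730.0
63 [-71. -80.] [68. 91.] 23691.0
66 [-68. -79.] [66. 89.] 22670.0
69 [-66. -77.] [65. 88.] 21587.0
72 [-64. -76.] [64. 87.] 20982.0
75 [-64. -76.] [65. 87.] 20894.0
78 [-65. -77.] [66. 88.] 21595.0
81 [-66. -78.] [68. 89.] 22483.0
84 [-69. -80.] [71. 90.] 23746.0
87 [-71. -81.] [74. 91.] 24898.0
```

Mill yaw ≈ -16.5° (mark at 163.5° from the axis), lug A at ≈199°, lug B ≈18°; collar ≈0.28, so about 35° of clockwise turning is left. I'll push lug B toward -y with closed fingers at x≈0.570.

Emit:
carry_out(targets=[[28, -6, 0, 0, 0, 0, 255], [28, -6, 0, 0, 0, 0, 255], [28, -6, 0, 0, 0, 0, 255], [28, -6, 0, 0, 0, 0, 255], [28, -6, 0, 0, 0, 0, 255]], force=40)

```text
clock: 0.52
position: [0.5944, 0.1412, 0.2311]
tool_rot: [-3.141, 0.0, 1.571]
force: [0.4, 1.3, -0.2]
grip_width: 0.0255
```

Emit:
carry_out(targets=[[28, -6, 0, 0, 0, 0, 255], [28, -6, 0, 0, 0, 0, 255], [28, -6, 0, 0, 0, 0, 255], [28, -6, 0, 0, 0, 0, 255], [0, 0, 0, 0, 0, 0, 255]])

```text
clock: 0.93
position: [0.5687, 0.2584, 0.2309]
tool_rot: [-3.14, -0.003, 1.577]
force: [1.0, 0.5, -0.3]
grip_width: 0.0004
```

Emit:
carry_out(targets=[[0, 0, 25, 0, 0, 0, 255], [0, 0, 25, 0, 0, 0, 255], [0, 0, 25, 0, 0, 0, 255], [0, 0, 25, 0, 0, 0, 255], [0, 0, 16, 0, 0, 0, 255]])

```text
clock: 1.35
position: [0.57, 0.2514, 0.1127]
tool_rot: [-3.139, 0.001, 1.571]
force: [0.1, 0.4, -0.6]
grip_width: -0.0001
```

Emit:
carry_out(targets=[[-2, 1, 0, 0, 0, 0, 255], [-10, 0, 0, 0, 0, 0, 255], [-6, 0, 0, 0, 0, 0, 255], [-5, 0, 0, 0, 0, 0, 255], [-5, 0, 0, 0, 0, 0, 255]])

```text
clock: 1.77
position: [0.5729, 0.2237, 0.1167]
tool_rot: [3.139, -0.001, 1.57]
force: [3.0, 3.2, -0.5]
grip_width: 0.0003
```

Emit:
carry_out(targets=[[-6, 0, 0, 0, 0, 0, 255], [-6, 0, 0, 0, 0, 0, 255], [-6, 0, 0, 0, 0, 0, 255], [-5, 0, 0, 0, 0, 0, 255], [0, 0, 0, 0, 0, 0, 255]])

```text
clock: 2.18
position: [0.572, 0.1994, 0.1154]
tool_rot: [-3.141, 0.001, 1.569]
force: [-0.2, -0.1, 1.3]
grip_width: 0.0001
```

Emit:
carry_out(targets=[[-3, 0, 0, 0, 0, 0, 255], [-3, 0, 0, 0, 0, 0, 255], [-2, 0, 0, 0, 0, 0, 255], [0, 0, 0, 0, 0, 0, 255]])

```text
clock: 2.52
position: [0.5718, 0.1925, 0.1151]
tool_rot: [-3.141, 0.0, 1.571]
force: [-0.3, 1.2, 0.3]
grip_width: 0.0003
```

Emit:
carry_out(targets=[[-1, 0, 0, 0, 0, 0, 255], [-1, 0, 0, 0, 0, 0, 255], [0, 0, 0, 0, 0, 0, 255], [0, 0, 0, 0, 0, 0, 255]])

```text
clock: 2.85
position: [0.572, 0.1909, 0.1152]
tool_rot: [-3.141, 0.0, 1.571]
force: [-1.7, 2.1, 0.3]
grip_width: -0.0002
```

```bash
python3 - <<'E'
from h import *
s=bot.observe(); print(s["position"],s["force"])
f=bot.grab_frame("scene"); save("s1",f); W=pts(f)
g=bot.grab_frame("side"); save("s2",g); V=pts(g)
cv2.imwrite("pics/c1.png",np.hstack([cv2.resize(x["color"][v-50:v+50,u-50:u+50,::-1],(400,400),interpolation=cv2.INTER_CUBIC) for x,u,v in((f,385,240),(g,284,168))]))
C=np.array([.4968,.194])
for X,u,v in((W,385,240),(V,284,168)):
    S=X[v-60:v+60,u-60:u+60].reshape(-1,3); d=S[:,:2]-C; R=np.hypot(*d.T); A=np.degrees(np.arctan2(d[:,1],d[:,0]))%360
    m=(S[:,2]>.118)&(S[:,2]<.137)&(R>.055)&(R<.082)&(A>100)&(A<260); print(m.sum(),np.median(A[m]),S[m].mean(0))
E
```

```text
[0.57196828 0.19089776 0.11524042] [-1.74518655  2.06897646  0.33078955]
34 159.87755369917878 [0.43414961 0.21559822 0.12915577]
43 168.2599586001138 [0.4319344  0.20877059 0.12747682]
```

View pics/c1.png

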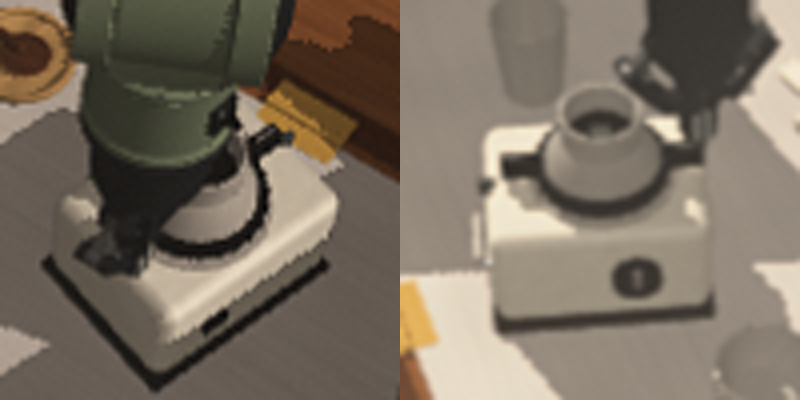

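Lug A is now next to the mark (left crop (275,140), right crop (505,165)). No stop force felt yet, so I'll push on in small steps.

Emit:
carry_out(targets=[[-1.5, 0, 0, 0, 0, 0, 255], [-1.5, 0, 0, 0, 0, 0, 255], [0, 0, 0, 0, 0, 0, 255]])

```text
clock: 3.2
position: [0.5719, 0.19, 0.1154]
tool_rot: [3.141, -0.003, 1.572]
force: [-0.2, 11.8, -2.2]
grip_width: -0.0
```

Emit:
carry_out(targets=[[-1.5, 0, 0, 0, 0, 0, 255], [-1, 0, 0, 0, 0, 0, 255], [0, 0, 0, 0, 0, 0, 255]])

```text
clock: 3.45
position: [0.5718, 0.1896, 0.1155]
tool_rot: [3.141, -0.005, 1.574]
force: [-0.4, 22.9, -5.5]
grip_width: -0.0002
```

Stop reached (22.9 N reaction, motion ceased at y=0.190). Retreat, rise, and head toward the lids.

Emit:
carry_out(targets=[[6, 0, 0, 0, 0, 0, 255], [8, 3, 0, 0, 0, 0, 255], [0, 0, -30, 0, 0, 0, 255], [0, 0, -35, 0, 0, 0, 255], [0, 0, -30, 0, 0, 0, 255]])

```text
clock: 3.87
position: [0.5752, 0.1993, 0.2119]
tool_rot: [-3.141, 0.001, 1.571]
force: [0.3, 0.1, 0.8]
grip_width: 0.0005
```

Emit:
carry_out(targets=[[0, 0, -30, 0, 0, 0, 255], [-30, -3, 0, 0, 0, 0, 150], [-38, -4, 0, 0, 0, 0, 0], [-38, -4, 0, 0, 0, 0, 0], [-38, -4, 0, 0, 0, 0, 0]])

```text
clock: 4.28
position: [0.5598, 0.0537, 0.2405]
tool_rot: [3.141, 0.001, 1.571]
force: [0.2, -0.9, 0.4]
grip_width: 0.0484
```

Emit:
carry_out(targets=[[-38, -3, 0, 0, 0, 0, 0], [-38, -3, 0, 0, 0, 0, 0], [-38, -3, 0, 0, 0, 0, 0], [-38, -3, 0, 0, 0, 0, 0], [-38, -3, 0, 0, 0, 0, 0]])

```text
clock: 4.7
position: [0.5446, -0.1368, 0.2405]
tool_rot: [3.142, 0.001, 1.57]
force: [0.4, -0.2, 0.2]
grip_width: 0.0852
```

```bash
python3 - <<'E'
from h import *
s=bot.observe(); print(s["position"],s["tool_rot"],s["grip_width"])
C=np.array([.4968,.194]); L=np.array([.545,-.2597])
f=bot.grab_frame("scene"); W=pts(f)
g=bot.grab_frame("side"); V=pts(g)
for X,u,v in((W,385,240),(V,284,168)):
    S=X[v-60:v+60,u-60:u+60].reshape(-1,3); d=S[:,:2]-C; R=np.hypot(*d.T); A=np.degrees(np.arctan2(d[:,1],d[:,0]))
    for a,b in((100,260),(-80,80)):
        B=A%360 if a>0 else A
        m=(S[:,2]>.126)&(S[:,2]<.135)&(R>.057)&(R<.080)&(B>a)&(B<b); print(m.sum(),np.median(B[m]),S[m].mean(0).round(4))
for n in("scene","side"):
    S=pts(dict(np.load(n+"0.npz"))).reshape(-1,3); d=S[:,:2]-L; R=np.hypot(*d.T); A=np.degrees(np.arctan2(d[:,1],d[:,0]))
    m=(S[:,2]>.006)&(S[:,2]<.15)&(R>.045)&(R<.16)
    for a in range(-180,180,20):
        k=m&(A>=a)&(A<a+20)
        if k.sum()>3: print(n,a,k.sum(),"rmin",R[k].min().round(3),"z",S[k][:,2].max().round(3))
E
```

```text
[ 0.54462699 -0.13676191  0.24051287] [3.14154988e+00 6.14784715e-04 1.57041217e+00] 0.0852404331380062
24 162.55909606238967 [0.4329 0.2144 0.13  ]
30 -13.688954693659731 [0.5623 0.1773 0.1299]
22 165.65740608751088 [0.4314 0.2112 0.1302]
27 -18.21380721175558 [0.5595 0.1735 0.1294]
scene -180 15 rmin 0.048 z 0.01
scene -160 19 rmin 0.077 z 0.009
scene -140 7 rmin 0.078 z 0.009
scene -120 12 rmin 0.055 z 0.008
scene -100 155 rmin 0.052 z 0.092
scene -80 206 rmin 0.051 z 0.09
scene -60 8 rmin 0.057 z 0.011
scene -40 13 rmin 0.048 z 0.01
scene -20 12 rmin 0.069 z 0.009
scene 0 7 rmin 0.06 z 0.009
scene 20 9 rmin 0.062 z 0.008
scene 40 10 rmin 0.05 z 0.008
scene 60 19 rmin 0.06 z 0.01
scene 80 4 rmin 0.046 z 0.007
scene 100 6 rmin 0.057 z 0.01
scene 120 7 rmin 0.056 z 0.009
scene 140 4 rmin 0.05 z 0.01
side -180 9 rmin 0.055 z 0.008
side -160 10 rmin 0.055 z 0.009
side -140 12 rmin 0.059 z 0.01
side -120 9 rmin 0.047 z 0.007
side -100 202 rmin 0.056 z 0.09
side -80 71 rmin 0.086 z 0.089
side -60 10 rmin 0.06 z 0.008
side -40 9 rmin 0.058 z 0.007
side -20 9 rmin 0.047 z 0.009
side 0 8 rmin 0.051 z 0.009
side 20 16 rmin 0.056 z 0.009
side 40 8 rmin 0.054 z 0.008
side 60 4 rmin 0.1 z 0.007
side 120 6 rmin 0.051 z 0.009
side 140 5 rmin 0.052 z 0.008
side 160 11 rmin 0.049 z 0.008
```

Emit:
carry_out(targets=[[-30, 0, 0, 0, 0, 0, 0], [-30, 0, 10, 0, 0, 0, 0], [-30, 0, 20, 0, 0, 0, 0], [-30, 0, 20, 0, 0, 0, 0], [-3, 0, 20, 0, 0, 0, 0]])

```text
clock: 5.22
position: [0.5439, -0.2638, 0.1696]
tool_rot: [-3.141, 0.003, 1.565]
force: [-0.0, -1.1, -0.3]
grip_width: 0.0851
```

Emit:
carry_out(targets=[[0, 0, 20, 0, 0, 0, 0], [0, 0, 10, 0, 0, 0, 0], [0, 0, 0, 0, 0, 0, 0]])

```text
clock: 5.47
position: [0.5441, -0.2571, 0.1383]
tool_rot: [-3.138, -0.001, 1.571]
force: [0.5, 0.4, 0.2]
grip_width: 0.0855
```

```bash
cat >> h.py <<'E'
from scipy.spatial.transform import Rotation as Ro
def wrist():
    s=bot.observe(); f=bot.grab_frame("wrist")
    T=np.eye(4); T[:3,:3]=Ro.from_euler("xyz",s["tool_rot"]).as_matrix(); T[:3,3]=s["position"]
    return s,f,pts(f,T@f["T_tool_cam"])
def band(W,c,rmax,lo,hi):
    S=W.reshape(-1,3); m=(np.hypot(S[:,0]-c[0],S[:,1]-c[1])<rmax)&(S[:,2]>lo)&(S[:,2]<hi); q=S[m]
    if len(q)<5: return len(q)
    (cx,cy),r=cv2.minEnclosingCircle((q[:,:2]*1000).astype(np.float32))
    return len(q),q.mean(0).round(4),"enc",round(cx,1),round(cy,1),round(r,1),"mid",((np.percentile(q,1,0)+np.percentile(q,99,0))/2).round(4)
E
python3 - <<'E'
from h import *
s,f,W=wrist(); save("w1",f); print(s["position"])
for lo,hi in((.052,.064),(.038,.046),(.024,.031)): print(lo,band(W,(.545,-.26),.045,lo,hi))
for n in("scene","side"): 
    S=pts(dict(np.load(n+"0.npz"))); print(n,band(S,(.545,-.37),.07,.06,.1))
    for lo,hi in((.052,.064),(.038,.046)): print(lo,band(S,(.545,-.26),.045,lo,hi))
E
```

```text
[ 0.54406776 -0.25713334  0.1382881 ]
0.052 (752, array([ 0.5441, -0.2585,  0.0581]), 'enc', 544.1, -259.6, 10.9, 'mid', array([ 0.5441, -0.2592,  0.0565]))
0.038 (3694, array([ 0.5441, -0.2576,  0.0415]), 'enc', 544.2, -259.7, 29.0, 'mid', array([ 0.5441, -0.2593,  0.0414]))
0.024 (818, array([ 0.5442, -0.2406,  0.0275]), 'enc', 543.9, -259.4, 32.8, 'mid', array([ 0.544 , -0.2491,  0.0275]))
scene (243, array([ 0.5682, -0.4083,  0.0792]), 'enc', 565.7, -412.3, 31.2, 'mid', array([ 0.5673, -0.4113,  0.076 ]))
0.052 (28, array([ 0.5448, -0.2572,  0.0575]), 'enc', 543.2, -257.3, 13.1, 'mid', array([ 0.5437, -0.2579,  0.0577]))
0.038 (143, array([ 0.5467, -0.2537,  0.0418]), 'enc', 547.0, -257.9, 30.6, 'mid', array([ 0.5452, -0.2567,  0.042 ]))
side (435, array([ 0.5597, -0.4171,  0.0824]), 'enc', 564.9, -421.2, 30.3, 'mid', array([ 0.5641, -0.4165,  0.075 ]))
0.052 (59, array([ 0.544 , -0.2621,  0.0587]), 'enc', 544.4, -261.5, 11.2, 'mid', array([ 0.5447, -0.2609,  0.0579]))
0.038 (281, array([ 0.5428, -0.2625,  0.0427]), 'enc', 544.1, -260.9, 30.2, 'mid', array([ 0.5442, -0.2607,  0.042 ]))
```

View pics/w1.png

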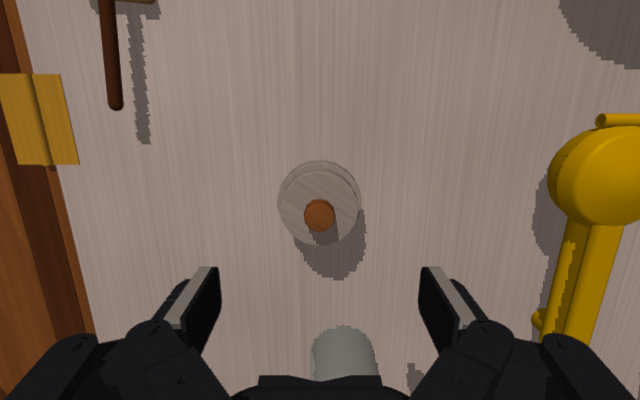

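Wrist view: lids centred between the fingers (knob at (319,215)), salt jar and squeezer clear. Lid axis (0.5441, -0.2595). Descend.

Emit:
carry_out(targets=[[-2.4, 0, 25, 0, 0, 0, 0], [0, 0, 25, 0, 0, 0, 0], [0, 0, 25, 0, 0, 0, 0], [0, 0, 25, 0, 0, 0, 0], [0, 0, 18, 0, 0, 0, 0]])

```text
clock: 5.93
position: [0.5456, -0.2597, 0.022]
tool_rot: [3.141, 0.0, 1.571]
force: [-0.6, 0.9, 0.5]
grip_width: 0.0855
```

Emit:
carry_out(targets=[[0, 0, 10, 0, 0, 0, 0], [0, 0, 7, 0, 0, 0, 0], [0, 0, 0, 0, 0, 0, 0]])

```text
clock: 6.18
position: [0.5452, -0.2598, 0.0053]
tool_rot: [-3.141, 0.0, 1.571]
force: [0.6, 0.1, 0.7]
grip_width: 0.0857
```

Emit:
carry_out(targets=[[0, -1, 2, 0, 0, 0, 30], [0, 0, 0, 0, 0, 0, 45], [0, 0, 0, 0, 0, 0, 60], [0, 0, 0, 0, 0, 0, 80], [0, 0, 0, 0, 0, 0, 110]], force=45)

```text
clock: 6.6
position: [0.5444, -0.2602, 0.0048]
tool_rot: [3.14, 0.001, 1.571]
force: [-3.8, 2.2, 13.7]
grip_width: 0.0645
```

Emit:
carry_out(targets=[[0, 0, 0, 0, 0, 0, 110], [0, 0, 0, 0, 0, 0, 110], [0, 0, 0, 0, 0, 0, 110], [0, 0, 0, 0, 0, 0, 110]])

```text
clock: 6.93
position: [0.5444, -0.2602, 0.0047]
tool_rot: [3.14, 0.001, 1.571]
force: [-3.3, 0.9, 13.0]
grip_width: 0.0646
```

Emit:
carry_out(targets=[[0, 0, -2, 0, 0, 0, 110], [0, 0, -3, 0, 0, 0, 110], [0, 0, -5, 0, 0, 0, 110], [0, 0, -5, 0, 0, 0, 110], [0, 0, 0, 0, 0, 0, 110]])

```text
clock: 7.35
position: [0.5445, -0.2602, 0.0196]
tool_rot: [3.14, 0.001, 1.571]
force: [-0.1, -0.3, -2.0]
grip_width: 0.0645
```

```bash
python3 - <<'E'
from h import *
s,f,W=wrist(); save("w2",f); print(s["position"],s["force"],s["grip_width"])
for lo,hi in((.065,.09),(.052,.065),(.038,.052),(.03,.038)): print(lo,band(W,(.5444,-.26),.035,lo,hi))
g=bot.grab_frame("side"); save("s3",g); 
cv2.imwrite("pics/c2.png",np.hstack([cv2.resize(f["color"][...,::-1],(480,300)),cv2.resize(g["color"][250:330,320:405,::-1],(319,300),interpolation=cv2.INTER_CUBIC)]))
E
```

```text
[ 0.54452235 -0.26024486  0.01955863] [-0.14232013 -0.34092702 -2.03133371] 0.06454808151773954
0.065 (4571, array([ 0.5436, -0.2546,  0.074 ]), 'enc', 544.9, -254.0, 34.0, 'mid', array([ 0.5442, -0.2552,  0.0775]))
0.052 (14442, array([ 0.5445, -0.253 ,  0.0565]), 'enc', 544.5, -259.5, 34.9, 'mid', array([ 0.5448, -0.2571,  0.0582]))
0.038 (4909, array([ 0.5455, -0.2402,  0.0441]), 'enc', 544.4, -259.5, 34.8, 'mid', array([ 0.5449, -0.2478,  0.0452]))
0.03 (835, array([ 0.5437, -0.2331,  0.0346]), 'enc', 544.5, -250.3, 33.2, 'mid', array([ 0.5446, -0.2391,  0.0343]))
```

View pics/c2.png

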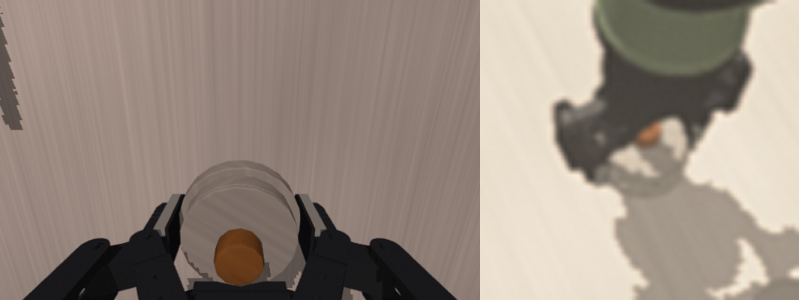

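Both lids held (2.0 N ≈ 200 g, cap raised 14.8 mm as the TCP), nested and level. Lift gently.

Emit:
carry_out(targets=[[0, 0, -8, 0, 0, 0, 110], [0, 0, -16, 0, 0, 0, 110], [0, 0, -24, 0, 0, 0, 110], [0, 0, -28, 0, 0, 0, 110], [0, 0, -28, 0, 0, 0, 110]])

```text
clock: 7.87
position: [0.5435, -0.2598, 0.1235]
tool_rot: [-3.141, -0.0, 1.571]
force: [0.7, -0.8, -1.5]
grip_width: 0.0643
```

Emit:
carry_out(targets=[[0, 0, -28, 0, 0, 0, 110], [0, 0, -28, 0, 0, 0, 110], [0, 0, -26, 0, 0, 0, 110], [6, -1, -20, 0, 0, 0, 110], [14, -1, -12, 0, 0, 0, 110]])

```text
clock: 8.28
position: [0.542, -0.2413, 0.2389]
tool_rot: [3.139, 0.002, 1.568]
force: [0.2, 0.4, -1.7]
grip_width: 0.0645
```

Emit:
carry_out(targets=[[20, -2, -4, 0, 0, 0, 110], [26, -3, 0, 0, 0, 0, 110], [28, -3, 0, 0, 0, 0, 110], [28, -3, 0, 0, 0, 0, 110], [28, -3, 0, 0, 0, 0, 110]])

```text
clock: 8.7
position: [0.5271, -0.1077, 0.24]
tool_rot: [-3.141, -0.0, 1.571]
force: [1.2, 0.4, -1.2]
grip_width: 0.0643
```

Emit:
carry_out(targets=[[28, -3, 0, 0, 0, 0, 110], [28, -3, 0, 0, 0, 0, 110], [28, -3, 0, 0, 0, 0, 110], [28, -3, 0, 0, 0, 0, 110], [28, -3, 0, 0, 0, 0, 110]])

```text
clock: 9.12
position: [0.5119, 0.0322, 0.2401]
tool_rot: [-3.141, -0.0, 1.571]
force: [0.7, 0.4, -1.9]
grip_width: 0.0643
```

Emit:
carry_out(targets=[[28, -3, 0, 0, 0, 0, 110], [28, -3, 0, 0, 0, 0, 110], [20, -3, 0, 0, 0, 0, 110], [10, -1, 0, 0, 0, 0, 110], [0, 0, 0, 0, 0, 0, 110]])

```text
clock: 9.53
position: [0.502, 0.1187, 0.2401]
tool_rot: [-3.141, -0.001, 1.574]
force: [0.0, 0.4, -1.8]
grip_width: 0.0643
```

```bash
python3 - <<'E'
from h import *
s,f,W=wrist(); save("w3",f); p=s["position"];print(p,s["tool_rot"],s["force"],s["grip_width"])
for lo,hi in((.16,.173),(.118,.134),(.098,.109)): print(lo,band(W,(.497,.194),.056 if lo>.11 else .12,lo,hi))
print("lid top dz",band(W,p,.03,p[2]+.03,p[2]+.042))
S=W.reshape(-1,3);S=S[(np.hypot(*(S[:,:2]-p[:2]).T)<.027)&(np.abs(S[:,2]-p[2]-.037)<.006)]
print(np.linalg.lstsq(np.c_[S[:,:2]-p[:2],np.ones(len(S))],S[:,2]-p[2],rcond=None)[0])
E
```

```text
[0.50201498 0.11874046 0.2400665 ] [-3.14084594e+00 -5.32201474e-04  1.57447857e+00] [ 0.00276397  0.37729071 -1.81547627] 0.0642869959866249
0.16 (2139, array([0.4951, 0.1964, 0.1681]), 'enc', 495.8, 195.0, 31.2, 'mid', array([0.4959, 0.1951, 0.1656]))
0.118 (6656, array([0.4969, 0.1989, 0.1253]), 'enc', 497.1, 194.3, 56.0, 'mid', array([0.4968, 0.1952, 0.1268]))
0.098 (16065, array([0.4863, 0.2011, 0.1031]), 'enc', 490.1, 195.9, 99.0, 'mid', array([0.4905, 0.192 , 0.1031]))
lid top dz (13096, array([0.5023, 0.1266, 0.2764]), 'enc', 502.1, 119.4, 29.2, 'mid', array([0.5024, 0.1218, 0.2745]))
[-0.00259364  0.00263562  0.03667699]
```

View pics/w3.png

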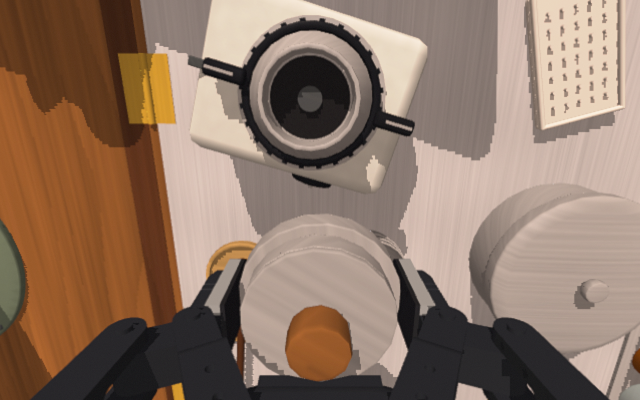

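Wrist view: hopper mouth at (312,98), lugs lined with the front mark (200,60); lid level within 0.2°. Hopper axis ≈(0.496,0.1947); lid centre is 0.7 mm +y of TCP. Go over it.

Emit:
carry_out(targets=[[8, -1, 0, 0, 0, 0, 110], [16, -1, 0, 0, 0, 0, 110], [20, -2, 0, 0, 0, 0, 110], [18, -1, 0, 0, 0, 0, 110], [9, -1, 0, 0, 0, 0, 110]])

```text
clock: 10.0
position: [0.4968, 0.1885, 0.2402]
tool_rot: [-3.141, -0.0, 1.571]
force: [-0.3, 0.4, -1.6]
grip_width: 0.0645
```

Emit:
carry_out(targets=[[4, 0, 0, 0, 0, 0, 110], [0, 0, 8, 0, 0, 0, 110], [0, 0, 16, 0, 0, 0, 110], [0, 0, 16, 0, 0, 0, 110], [0, 0, 8, 0, 0, 0, 110]])

```text
clock: 10.42
position: [0.4966, 0.1893, 0.1903]
tool_rot: [-3.14, 0.001, 1.569]
force: [0.2, 0.0, -2.2]
grip_width: 0.0643
```

Emit:
carry_out(targets=[[0, 0, 4, 0, 0, 0, 110], [0, 0, 0, 0, 0, 0, 110], [0, 0, 0, 0, 0, 0, 110]])

```text
clock: 10.67
position: [0.4973, 0.1907, 0.1886]
tool_rot: [3.141, 0.0, 1.57]
force: [0.1, -0.1, -1.5]
grip_width: 0.0645
```

```bash
python3 - <<'E'
from h import *
s=bot.observe(); p=s["position"];print(p,s["tool_rot"],s["force"])
o=[]
for n,u,v in(("scene",385,235),("side",284,160)):
    f=bot.grab_frame(n); W=pts(f); save("x"+n,f)
    print(n,"neck",band(W,(.4965,.194),.06,.150,.166),"cap",band(W,p,.04,.205,.222))
    o.append(cv2.resize(f["color"][v-40:v+40,u-40:u+40,::-1],(400,400),interpolation=cv2.INTER_CUBIC))
cv2.imwrite("pics/c3.png",np.hstack(o))
E
```

```text
[0.49728592 0.19070298 0.18860524] [3.14137068e+00 2.97442391e-05 1.57015955e+00] [ 0.06194276 -0.06340448 -1.54865808]
scene neck (80, array([0.5144, 0.206 , 0.1577]), 'enc', 501.7, 198.9, 30.1, 'mid', array([0.5038, 0.201 , 0.1577])) cap (87, array([0.5084, 0.2122, 0.2136]), 'enc', 497.8, 196.1, 37.7, 'mid', array([0.4991, 0.2078, 0.2136]))
side neck (111, array([0.4909, 0.1798, 0.1568]), 'enc', 495.6, 190.3, 30.8, 'mid', array([0.4956, 0.1888, 0.1578])) cap (148, array([0.4944, 0.1702, 0.2134]), 'enc', 497.0, 183.0, 38.4, 'mid', array([0.4964, 0.1765, 0.2132]))
```

View pics/c3.png

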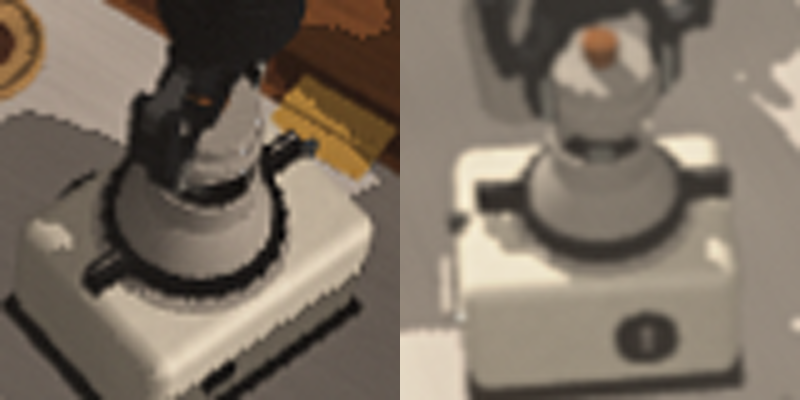

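Pair hangs over the mouth with a gap visible (right crop (600,148)); both lugs still aligned. Correct +3.3 in y, -1 in x, and lower.

Emit:
carry_out(targets=[[3.3, -1, 0, 0, 0, 0, 110], [0, 0, 3, 0, 0, 0, 110], [0, 0, 5, 0, 0, 0, 110], [0, 0, 3, 0, 0, 0, 110], [0, 0, 0, 0, 0, 0, 110]])

```text
clock: 11.18
position: [0.4956, 0.1942, 0.1765]
tool_rot: [-3.141, 0.001, 1.571]
force: [0.4, -0.3, -2.2]
grip_width: 0.0641
```

Emit:
carry_out(targets=[[0, 0, 2, 0, 0, 0, 110], [0, 0, 2, 0, 0, 0, 110], [0, 0, 2, 0, 0, 0, 110], [0, 0, 0, 0, 0, 0, 110]])

```text
clock: 11.52
position: [0.4958, 0.1943, 0.1709]
tool_rot: [-3.141, 0.0, 1.571]
force: [-0.5, -0.5, -2.7]
grip_width: 0.0641
```

Emit:
carry_out(targets=[[0, 0, 2, 0, 0, 0, 110], [0, 0, 2, 0, 0, 0, 110], [0, 0, 2, 0, 0, 0, 110], [0, 0, 2, 0, 0, 0, 110], [0, 0, 0, 0, 0, 0, 110]])

```text
clock: 11.93
position: [0.4958, 0.1943, 0.1629]
tool_rot: [-3.141, 0.0, 1.571]
force: [-0.5, -0.1, -1.9]
grip_width: 0.0645
```

Emit:
carry_out(targets=[[0, 0, 1, 0, 0, 0, 110], [0, 0, 1, 0, 0, 0, 110], [0, 0, 1, 0, 0, 0, 110], [0, 0, 0, 0, 0, 0, 110]])

```text
clock: 12.27
position: [0.4959, 0.1943, 0.1601]
tool_rot: [-3.141, 0.0, 1.571]
force: [0.3, 1.0, -1.9]
grip_width: 0.0644
```

Emit:
carry_out(targets=[[0, 0, 1, 0, 0, 0, 110], [0, 0, 1, 0, 0, 0, 110], [0, 0, 0, 0, 0, 0, 110]])

```text
clock: 12.52
position: [0.4961, 0.1944, 0.1588]
tool_rot: [3.141, -0.0, 1.571]
force: [-3.7, -2.0, 9.3]
grip_width: 0.0642
```

Rim contact at the expected height (0.1588). Release gradually.

Emit:
carry_out(targets=[[0, 0, -0.7, 0, 0, 0, 110], [0, 0, 0, 0, 0, 0, 60], [0, 0, 0, 0, 0, 0, 52], [0, 0, 0, 0, 0, 0, 40], [0, 0, 0, 0, 0, 0, 20]], force=20)

```text
clock: 12.93
position: [0.4961, 0.1944, 0.159]
tool_rot: [3.142, -0.0, 1.571]
force: [0.1, 0.2, -0.2]
grip_width: 0.0786
```

Emit:
carry_out(targets=[[0, 0, 0, 0, 0, 0, 0], [0, 0, 0, 0, 0, 0, 0], [0, 0, 0, 0, 0, 0, 0], [0, 0, 0, 0, 0, 0, 0]])

```text
clock: 13.27
position: [0.496, 0.1944, 0.159]
tool_rot: [-3.142, -0.0, 1.571]
force: [-0.5, -0.4, 0.1]
grip_width: 0.0854
```

```bash
python3 - <<'E'
from h import *
s,f,W=wrist(); save("w4",f); p=s["position"];print(p,s["force"],s["grip_width"])
for lo,hi in((.204,.215),(.190,.201),(.178,.186)): print(lo,band(W,(.496,.195),.035,lo,hi))
o=[cv2.resize(f["color"][...,::-1],(480,300))]
for n,u,v in(("side",284,160),):
    f=bot.grab_frame(n); W=pts(f)
    for lo,hi in((.204,.218),(.190,.201),(.178,.186)): print(n,band(W,(.496,.195),.035,lo,hi))
    o.append(cv2.resize(f["color"][v-40:v+40,u-40:u+40,::-1],(300,300),interpolation=cv2.INTER_CUBIC))
cv2.imwrite("pics/c4.png",np.hstack(o))
E
```

```text
[0.49599463 0.19438419 0.15898876] [-0.46537832 -0.39290147  0.11399267] 0.08543451589846879
0.204 (3731, array([0.4963, 0.1976, 0.2113]), 'enc', 496.8, 195.1, 11.5, 'mid', array([0.4962, 0.1956, 0.209 ]))
0.19 (12942, array([0.4964, 0.202 , 0.1953]), 'enc', 496.4, 195.0, 29.2, 'mid', array([0.4963, 0.1973, 0.1938]))
0.178 (3335, array([0.4977, 0.2171, 0.1816]), 'enc', 496.8, 195.8, 32.8, 'mid', array([0.4967, 0.2105, 0.1821]))
side (47, array([0.4964, 0.19  , 0.2118]), 'enc', 495.6, 191.0, 11.2, 'mid', array([0.4963, 0.1907, 0.2107]))
side (191, array([0.4946, 0.1864, 0.1961]), 'enc', 495.0, 194.5, 32.0, 'mid', array([0.4962, 0.1925, 0.1952]))
side (66, array([0.4882, 0.1755, 0.1821]), 'enc', 496.9, 190.7, 33.1, 'mid', array([0.4968, 0.1844, 0.1819]))
```

View pics/c4.png

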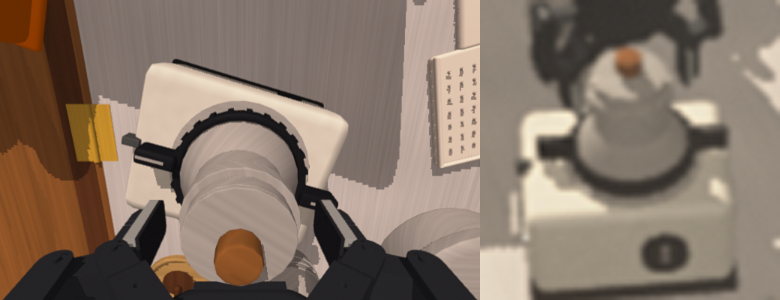

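Pair seated: flange top 0.1816 (0.182 expected), cap 0.1955 (0.196), knob top 0.211; fingers clear at (145,225)/(335,215). Now rise and take the knob, tips kept above the cap top (0.196).

Emit:
carry_out(targets=[[0.5, 0.5, -10, 0, 0, 0, 0], [0, 0, -15, 0, 0, 0, 0], [0, 0, -10, 0, 0, 0, 0], [0, 0, -4.5, 0, 0, 0, 0], [0, 0, 0, 0, 0, 0, 0]])

```text
clock: 13.78
position: [0.497, 0.1951, 0.1998]
tool_rot: [3.14, -0.001, 1.571]
force: [0.1, -0.3, 0.4]
grip_width: 0.0851
```

Emit:
carry_out(targets=[[0, 0, 0, 0, 0, 0, 80], [0, 0, 0, 0, 0, 0, 140], [0, 0, 0, 0, 0, 0, 165], [0, 0, 0, 0, 0, 0, 175], [0, 0, 0, 0, 0, 0, 180]])

```text
clock: 14.2
position: [0.4964, 0.1948, 0.1981]
tool_rot: [-3.141, 0.0, 1.571]
force: [-0.7, 0.6, -0.4]
grip_width: 0.0264
```

Emit:
carry_out(targets=[[0, 0, 0, 0, 0, 0, 186], [0, 0, 0, 0, 0, 0, 192], [0, 0, 0, 0, 0, 0, 200], [0, 0, 0, 0, 0, 0, 220], [0, 0, 0, 0, 0, 0, 230]], force=30)

```text
clock: 14.62
position: [0.4965, 0.1949, 0.1985]
tool_rot: [-3.142, 0.0, 1.571]
force: [-0.5, -0.3, -1.0]
grip_width: 0.0203
```

Emit:
carry_out(targets=[[0, 0, 0, 0, 0, 0, 230], [0, 0, 0, 0, 0, 0, 230], [0, 0, 0, 0, 0, 0, 230]])

```text
clock: 14.87
position: [0.4965, 0.1949, 0.1985]
tool_rot: [-3.142, -0.0, 1.571]
force: [-0.1, 0.7, -0.4]
grip_width: 0.0205
```

Knob gripped (same ~1.5 mm reading bias as on the flange). Lift straight up slowly.

Emit:
carry_out(targets=[[0, 0, -1, 0, 0, 0, 230], [0, 0, -2, 0, 0, 0, 230], [0, 0, -3, 0, 0, 0, 230], [0, 0, -4, 0, 0, 0, 230], [0, 0, -4, 0, 0, 0, 230]])

```text
clock: 15.28
position: [0.4965, 0.1949, 0.213]
tool_rot: [3.142, -0.0, 1.571]
force: [0.8, 0.7, -1.1]
grip_width: 0.0206
```

Emit:
carry_out(targets=[[0, 0, -6, 0, 0, 0, 230], [0, 0, -10, 0, 0, 0, 230], [0, 0, -14, 0, 0, 0, 230], [0, 0, -16, 0, 0, 0, 230], [0, 0, -16, 0, 0, 0, 230]])

```text
clock: 15.7
position: [0.4964, 0.1949, 0.276]
tool_rot: [3.141, -0.0, 1.571]
force: [0.1, -0.0, 0.5]
grip_width: 0.0205
```

Emit:
carry_out(targets=[[0, 0, -14, 0, 0, 0, 230], [0, 0, -10, 0, 0, 0, 230], [0, 0, -5, 0, 0, 0, 230], [0, 0, 0, 0, 0, 0, 230], [0, 0, 0, 0, 0, 0, 230]])

```text
clock: 16.12
position: [0.4964, 0.1948, 0.3032]
tool_rot: [-3.141, 0.0, 1.571]
force: [0.4, 1.1, -0.3]
grip_width: 0.0205
```

```bash
python3 - <<'E'
from h import *
s,f,W=wrist(); p=s["position"];print(s["clock"],p,s["tool_rot"],s["force"],s["grip_width"])
print("inner flange",band(W,(.496,.195),.035,.178,.1845),"cap",band(W,p,.035,p[2]-.010,p[2]+.004))
S=W.reshape(-1,3);S=S[(np.hypot(*(S[:,:2]-p[:2]).T)<.027)&(np.abs(S[:,2]-p[2]+.003)<.006)]
if len(S)>20: print("cap plane",len(S),np.linalg.lstsq(np.c_[S[:,:2]-p[:2],np.ones(len(S))],S[:,2]-p[2],rcond=None)[0])
o=[cv2.resize(f["color"][...,::-1],(400,250))]
for n,u,v in(("side",290,140),):
    f=bot.grab_frame(n); V=pts(f); print("side flange",band(V,(.496,.195),.035,.178,.1845),band(V,(.496,.195),.026,.1845,.192))
    o.append(cv2.resize(f["color"][v-60:v+60,u-60:u+60,::-1],(250,250),interpolation=cv2.INTER_CUBIC))
cv2.imwrite("pics/c5.png",np.hstack(o))
E
```

```text
16.1167 [0.49637167 0.19481831 0.30322773] [-3.14132950e+00  1.17857613e-04  1.57076149e+00] [ 0.38743613  1.09791525 -0.30972906] 0.02051531553317476
inner flange (1722, array([0.4964, 0.2085, 0.1815]), 'enc', 496.6, 195.0, 32.8, 'mid', array([0.4965, 0.2045, 0.1813])) cap (5474, array([0.4971, 0.2059, 0.3001]), 'enc', 496.9, 194.9, 29.0, 'mid', array([0.4971, 0.1954, 0.3003]))
cap plane 4162 [-0.00100648 -0.00031027 -0.00288837]
side flange (126, array([0.4937, 0.1856, 0.1822]), 'enc', 496.7, 191.9, 32.9, 'mid', array([0.4969, 0.1923, 0.1815])) (138, array([0.4969, 0.1917, 0.1881]), 'enc', 497.0, 194.2, 25.1, 'mid', array([0.4966, 0.1926, 0.188 ]))
```

View pics/c5.png

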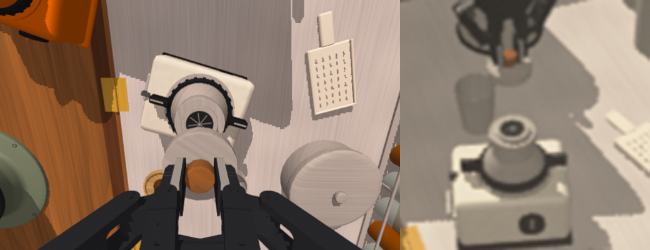

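The outer lid is held level with its lower edge at 0.286 m, 116 mm above the rim. The inner lid's slit membrane is visible in the mouth, and its flange top is at 0.1815. Handing in.

```bash
python3 -c "
from workcell import bot
print(bot.job_done())"
```

```text
the job is handed in; nothing more can be done
None
```

The task was carried out and handed in at about 16 s of the 72 s allowed; the hand-in gave no verdict.

- **Collar:** I pushed lug B clockwise with closed fingers until motion stopped at the end stop with a 23 N reaction. The lugs then measured at about 164° and -16°, matching the mark at 163.5°.
- **Seating the pair:** I carried both lids together by the flange and lowered them into the hopper mouth until the rim made contact, then released them. After release, flange top, cap top and knob top were at 0.1816, 0.1955 and 0.211 m, against 0.182, 0.196 and 0.213 expected.
- **Outer lid:** I lifted it straight up by the knob. It is held level and still, with the lower edge about 116 mm above the rim and within about 1 mm of the hopper axis.
- **Inner lid:** It stayed seated, with its flange at 0.1815 m and centred within about 1 mm by the wrist camera. The side camera put the centre up to 3 mm off in y, because it sees only one side of the lid.
- **Smaller disagreements:** The finger opening reads about 1.5 mm low on both grasps. At the end the wrist force showed only 0.3 N of downward load, against about 0.7 N for the outer lid; force readings vary by about 1 N.
- **Bystanders:** No contact with any was felt or seen, but I did not measure their positions again at the end.

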